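Stack the cured mixing cups

ROBOT

A 6-joint arm with a two-finger parallel gripper is mounted at the origin on the work surface. World frame = base frame: x ahead of the robot, y to its left, z up, the work surface at z = 0. Lengths are in m, angles in rad, forces in N, time in s.
With the tool pointing down it reaches from about 0.375 to 0.925 m from the base axis. Payload 5.7 kg.
Tool frame: the origin (TCP) lies midway between the tips of the shut fingers; the grasp point (between the pads) lies 19 mm behind it; z points along the fingers, y is the line along which they close (so a half turn about z gives the same grasp; the last joint's range is limited). The gripper opens to 88 mm and grips with 3 to 60 N. Pads are 20 mm wide; open, the fingers measure 115 mm over their backs; the gripper's body (75 mm by 178 mm) begins 61 mm behind the grasp point.
Start: joints at [1.044, 0.359, 1.51, -0, 1.272, -0.115], TCP at [0.24, 0.55, 0.223] pointing down, gripper open.
Joint ranges: [-2.97, 2.97], [-1.01, 2.36], [0.21, 2.38], [-0.96, 4.11], [0.2, 2.71], [-2.98, 2.98]. Speed limits (rad/s): [2.39, 2.39, 3.14, 3.14, 3.14, 3.14].

INTERFACE

Orientations are given as a rotation vector (axis times angle).
In Python, from plant import get_state, grab_frame, camera_model, hand_in, masks_of gives the robot as it stands.
- The arm moves only by the tool jog_arm, never from a script. Its argument "increments" is a list of rows, each an object of numbers: "fingers": the opening, from 0 (shut) to 1 (fully open); "x", "y", "z": the shift along the tool's x, y, z in mm; "roll": the turn about the tool's z in degrees. A call has 1 to 20 rows; each row shifts and turns the commanded pose from where the row before left it, along the tool's axes as they then stand; what a row does not reach is not made up. A row lasts 1/12 s, in which the tool goes at most 41.7 mm and 7.16 degrees, less where a joint would pass 70% of its speed; a pose out of reach is approached as far as the arm can. A call with a gripper value outside its range is refused whole. The fingers move at their own pace and stop on an object; the grip force is fixed at half the most. Time passes only in rows, so rows that do not move let the fingers close. It gives the time, the measured TCP pose, the force, the opening and the grip force at its end, in the units of the state.
- get_state(): the state, without advancing time (a new reading comes with each control period).
- grab_frame(name): name is "scene" or "top"; returns the picture (384x512x3 uint8, red, green, blue); there is no depth.
- camera_model(name): a dict with "mtx" (3x3 intrinsics, pixels), "k1" (the pictures are not rectified: a ray, as slopes to the right and down, at radius r is drawn at 1 + k1 r^2 times it, then the intrinsics apply), "T" (4x4, takes a point from camera to world coordinates). Camera axes: x right, y up, looking along -z (the intrinsics and any distortion apply to the point x, -y, -z); pixel columns grow to the right and rows downward; lengths in m; the calibration is good to about 2 mm. A picture is of the moment at which its call begins. camera_model takes no time and is no camera call.
- hand_in(): hands the job in; it is judged then, once.
Trained networks look in the newest picture that a camera, given by its name, has taken for a name from the list of things; names that differ only in an ending like _2 or _b are one class to them, and where a whole thing is asked for, a point or a joint stands for the part that bears it (a point fixed in the world has none). Each returns a list of dicts, best first, with "score" (0 to 1); they miss things now and then, are a little off and sometimes report something else, mostly with a low value. They report only what shows in the picture. A call takes as long as a camera call.
- masks_of(camera, label): "region" (384x512 bool, what is visible of it) and "rect" ([centre column, centre row, width, height] in pixels, round what is visible of it).
The state is a dict: "time": time; "joints": joint angles; "joint_vel": joint speeds; "joint_torque": joint torques, N m; "ee_pos": TCP position; "tcp_rot": TCP orientation; "wrist_force": force on the tool from outside, world axes, zero at the start; "moment": the same for the moment, N m; "width": opening from 0.0 (shut) to 1.0 (fully open); "grip_force": force on a finger pad.
Only numpy, scipy, OpenCV 4.12 (cv2) and the standard library are available. Lean on these libraries where they do the work, as an engineer would, in place of code of your own. Each camera call takes 0.05 s, during which the arm holds its last target. There are 200 camera calls.

TASK

Gather the three stepped mixing cups into one stack: first turn the curing machine's turntable by its rim, without touching the cup on it, until that cup has come round from under the lamp to the middle of the machine's front, then lift it off there. Nest it and the cup from the bench, in either order, upright and fully home in the cup that stands in the steel tray. Set the cups in gently rather than dropping them, do not tip any over, and leave everything else on the bench where it is.

Things in the scene. Friction and masses are not known exactly. Their poses are not given: they have to be found in the camera images.
- cup_tray_center (a point): Bottom cup of the stack, standing in the steel tray. Three alike: white plastic stepped mixing cups, round, open on top, 95 tall, about 60 g. Body tapers from 38 dia at the foot to 55 dia 60 up; a ledge there begins the collar (60 to 95 up), straight, 68 dia, wall 3, mouth 62 inside; grip across the collar. Point: on the axis, half-way up (47.5 above the foot, 47.5 below the rim); z up along the axis.
- cup_bench_center (a point): Cup like the first, on the bench near the beaker and gear; point on its axis 47.5 above its foot. Nested fully home, a cup's ledge rests on the rim of the cup below, so it stands 35 higher than that cup, with about 2 of play all round; fingers that reach more than 35 below its rim would meet the cup below.
- cup_turntable_center (a point): Cup like the first, at the rear of the curing machine's turntable, partly under the lamp head; point on its axis, 47.5 above its foot. It stands loose on the disc: jerking the disc makes it slide or topple.
- turntable (a joint): Angle of the curing machine's round turntable about its upright axis, rad; grows anticlockwise seen from above; no end stops; slight friction (about 0.5 N at the rim): it stays where it is left. A finger pushing a segment's end should turn with the disc or re-enter a new gap now and then, as it rubs on the metal.
- turntable_axis (a point): Centre of the turntable's top face, 100 above the bench. Metal disc, 200 dia, with a raised rim (radius 95 to 100, 16 high) in six segments of 30 degrees with six gaps of 30 degrees (50 wide) between. Its x axis turns with the disc and points at a segment's middle; gap middles lie 30, 90, 150.. degrees from it. A shut gripper lowered into a gap can push a segment's end round.
- cure_front (a point): Fixed point on the machine's front middle line, 55 from the turntable's axis, at the height of the disc's top face. Its -x axis points out of the machine's front (side with dial and display), +x to the lamp column at the rear, y across. The cup is at the front when its axis is within 24 of this line in y and not over 25 behind this point. The machine, 225 square, top 89 up, is fixed.
- cure_lamp (a point): Middle of the front edge of the lamp head's underside, 273 above the bench and 60 behind the turntable's axis; axes as for the front point. The head is 80 wide, 22 thick, and joins the lamp column (80 wide, 30 deep), whose front face stands 108 behind the turntable's axis.
- tray_floor (a point): Centre of the floor of the shallow steel tray, 3 above the bench; x along its length. The tray is fixed to the bench, 170 by 140 outside, 18 tall, walls 3 thick, with a rim flange that makes it 186 by 156 overall.
- beaker_center (a point): Bystander: a straight-sided glass beaker (no step), 60 to 64 diameter, 88 tall, standing on the bench; the point is on its axis 44 up. Leave it standing.
- gear: Bystander: grey printed gear lying flat on the bench, 80 diameter, 16 thick, with a hub 32 diameter up to 34; origin at the centre of its underside.
- resin_bottle: Bystander: black bottle with paper label, 72 diameter, 175 tall; origin at the centre of its underside.
- wash_bottle: Bystander: white wash bottle with a bent spout, 72 diameter, 185 tall; origin at the centre of its underside.
- scraper: Bystander: spatula-like scraper, 190 long, lying flat on the bench.
- brush: Bystander: brush, 170 long, lying flat on the bench.

How it is judged:
On the way:
1. the turntable is turned until its cup stands at the machine's front (within 24 mm of the middle line, at most 25 mm behind the front point), upright, at rest and untouched (z of cup_turntable_center in the frame of cure_front between 0.04 and 0.056 m and horizontal distance between cup_turntable_center and turntable_axis below 0.1 m and x of cup_turntable_center in the frame of cure_front below 0.025 m and y of cup_turntable_center in the frame of cure_front between -0.024 and 0.024 m and angle between cup_turntable_center's own z axis and vertical below 0.08 rad and (value of joint turntable above 1.2 rad or value of joint turntable below -1.2 rad) and linear speed of cup_turntable below 0.03 m/s and contact force between the fingers and cup_turntable below 0.05 N), for 0.2 s.
At the end, for the whole second after the job is handed in: The cup in the tray stands upright on the tray's floor; one of the other two cups is nested in it and the third in that one, each fully home (35 mm above the cup below, within 4 mm), within 7 mm of the axis of the cup below and upright within 0.08 rad; all at rest and released (angle between cup_tray_center's own z axis and vertical below 0.08 rad and x of cup_tray_center in the frame of tray_floor between -0.075 and 0.075 m and y of cup_tray_center in the frame of tray_floor between -0.06 and 0.06 m and z of cup_tray_center in the frame of tray_floor between 0.042 and 0.053 m and (((z of cup_bench_center in the frame of cup_tray_center between 0.031 and 0.039 m and horizontal distance between cup_bench_center and cup_tray_center below 0.007 m and angle between cup_bench_center's own z axis and vertical below 0.08 rad) and (z of cup_turntable_center in the frame of cup_bench_center between 0.031 and 0.039 m and horizontal distance between cup_turntable_center and cup_bench_center below 0.007 m and angle between cup_turntable_center's own z axis and vertical below 0.08 rad)) or ((z of cup_turntable_center in the frame of cup_tray_center between 0.031 and 0.039 m and horizontal distance between cup_turntable_center and cup_tray_center below 0.007 m and angle between cup_turntable_center's own z axis and vertical below 0.08 rad) and (z of cup_bench_center in the frame of cup_turntable_center between 0.031 and 0.039 m and horizontal distance between cup_bench_center and cup_turntable_center below 0.007 m and angle between cup_bench_center's own z axis and vertical below 0.08 rad))) and linear speed of each of cup_tray, cup_bench, cup_turntable below 0.04 m/s and contact force between the fingers and cup_tray below 0.05 N and contact force between the fingers and cup_bench below 0.05 N and contact force between the fingers and cup_turntable below 0.05 N); the robot touches nothing.
It fails at once if the gripper touches the cup on the turntable while it is still well short of the front (over 42 mm to the side or 45 mm behind the front point) ((z of cup_turntable_center in the frame of cure_front between 0.04 and 0.056 m and horizontal distance between cup_turntable_center and turntable_axis below 0.1 m) and (x of cup_turntable_center in the frame of cure_front above 0.045 m or y of cup_turntable_center in the frame of cure_front above 0.042 m or y of cup_turntable_center in the frame of cure_front below -0.042 m) and contact force between the fingers and cup_turntable above 0.5 N).
It fails at once if a cup is dropped (falls free by more than about 25 mm) ((linear speed of cup_bench above 0.7 m/s and contact force between the fingers and cup_bench below 0.05 N) or (linear speed of cup_turntable above 0.7 m/s and contact force between the fingers and cup_turntable below 0.05 N)).
It fails at once if a cup is tipped over (angle between any of cup_tray_center, cup_bench_center, cup_turntable_center's own z axis and vertical above 0.7 rad).
It fails at once if a bystander is pushed more than 30 mm or knocked over (distance of any of beaker_center, wash_bottle, resin_bottle, gear, scraper, brush from where it was at the start of the episode above 0.03 m or angle between any of beaker_center, wash_bottle, resin_bottle, gear's own z axis and vertical above 0.5 rad).
It also fails if it takes over 72 s, if anything falls off the work surface, if the arm or the gripper's body presses on something with over 40 N, if the wrist force passes 120 N, or if a joint passes its speed limit or range.

## Working session

There is one attempt and no reset: what is moved stays moved. The work goes in short steps, Python scripts to look and compute and a tool call to move; the robot and the scene stay as the last step left them, time stands still between calls to the robot, and variables do not carry over. Pictures are saved under pics/ and viewed, at most 10 in all, crops included, and the job is handed in when it is done.

Besides the shell and the picture viewer there is one more tool, called by a JSON object that holds its "api" and its "payload". jog_arm: Moves the arm, as the interface text tells. Its arguments: {"type":"object","properties":{"increments":{"type":"array"}},"required":["increments"]}

```bash
mkdir -p pics; cat > h.py <<'E'
import numpy as np, cv2
from plant import *
def snap(n,f):
    im=grab_frame(n); cv2.imwrite(f,cv2.cvtColor(im,cv2.COLOR_RGB2BGR)); return im
def ray(n,u,v):
    c=camera_model(n);K=np.array(c["mtx"]);T=np.array(c["T"])
    p=cv2.undistortPoints(np.array([[[u,v]]],float),K,np.array([c["k1"],0,0,0.]),None)[0,0] if 1 else 0
    d=T[:3,:3]@np.array([p[0],-p[1],-1]); return T[:3,3],d
def at(n,u,v,z):
    o,d=ray(n,u,v); return o+d*(z-o[2])/d[2]
def proj(n,P):
    c=camera_model(n);K=np.array(c["mtx"]);T=np.array(c["T"])
    q=(np.atleast_2d(P)-T[:3,3])@T[:3,:3]; x=np.c_[q[:,0]/-q[:,2],q[:,1]/q[:,2]]
    x=x*(1+c["k1"]*(x**2).sum(1,keepdims=True)); return x*[K[0,0],K[1,1]]+[K[0,2],K[1,2]]
E
python3 - <<'E'
from h import *
a=snap("scene","pics/s0.png");b=snap("top","pics/t0.png")
for n in("top","scene"):
    c=camera_model(n);print(n,np.round(np.array(c["T"])[:3],3).tolist(),c["k1"],c["mtx"])
    for l in("cup_tray_center","turntable","tray_floor","beaker_center","gear","resin_bottle","wash_bottle","scraper","brush"):
        print(l,[(round(float(m["score"]),2),np.round(m["rect"],0).tolist()) for m in masks_of(n,l)])
print(get_state())
cv2.imwrite("pics/both.png",cv2.cvtColor(np.hstack([cv2.resize(a,(400,300)),cv2.resize(b,(400,300))]),cv2.COLOR_RGB2BGR))
E
```

```text
top [[0.002, 0.994, -0.113, 0.439], [-1.0, 0.0, -0.015, -0.054], [-0.015, 0.113, 0.993, 1.48]] -0.11797153985809418 [[440.59771772   0.         255.17429157]
 [  0.         440.59771772 191.50538605]
 [  0.           0.           1.        ]]
cup_tray_center [(0.78, [334.0, 188.0, 20.0, 24.0]), (0.64, [156.0, 208.0, 65.0, 62.0])]
turntable []
tray_floor [(0.56, [331.0, 201.0, 53.0, 59.0]), (0.54, [182.0, 145.0, 26.0, 29.0])]
beaker_center [(0.79, [242.0, 176.0, 20.0, 24.0])]
gear [(0.62, [256.0, 205.0, 16.0, 20.0]), (0.34, [148.0, 209.0, 114.0, 88.0])]
resin_bottle []
wash_bottle [(0.77, [318.0, 146.0, 25.0, 27.0])]
scraper []
brush [(0.8, [394.0, 221.0, 14.0, 51.0])]
scene [[-0.078, -0.783, 0.617, 1.321], [0.997, -0.05, 0.062, 0.034], [-0.018, 0.62, 0.784, 1.119]] -0.10829982751624267 [[373.2084511    0.         256.7593809 ]
 [  0.         373.2084511  189.19980912]
 [  0.           0.           1.        ]]
cup_tray_center [(0.69, [358.0, 205.0, 101.0, 88.0]), (0.65, [184.0, 212.0, 19.0, 27.0])]
turntable [(0.78, [352.0, 201.0, 61.0, 51.0])]
tray_floor [(0.75, [189.0, 219.0, 42.0,
[... 406 characters left out ...]
40.0, 197.0, 19.0, 34.0])]
{'time': 1.0, 'joints': array([ 1.04389558e+00,  3.58764716e-01,  1.51040556e+00,  2.74353214e-05,
        1.27250203e+00, -1.15067979e-01]), 'joint_vel': array([ 0.00134179,  0.00072699, -0.00158305,  0.00139924,  0.00132499,
        0.00135665]), 'joint_torque': array([ 1.99440537e-04, -5.15340364e+01, -2.71136642e+01,  6.74794614e-02,
        2.46774720e-02, -6.85539544e-05]), 'ee_pos': array([0.24013718, 0.54981313, 0.22264168]), 'tcp_rot': array([-6.42345614e-01, -3.07517191e+00,  1.05733384e-04]), 'wrist_force': array([-0.11326902,  0.57589289,  0.0626107 ]), 'moment': array([0.03574566, 0.04800587, 0.06928649]), 'grip_force': 0.0, 'width': 0.999481364179961}
```

View pics/t0.png

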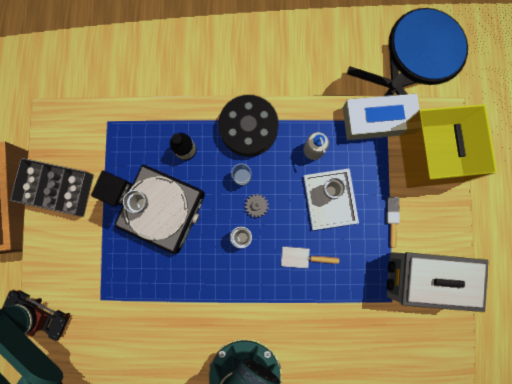

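View pics/s0.png

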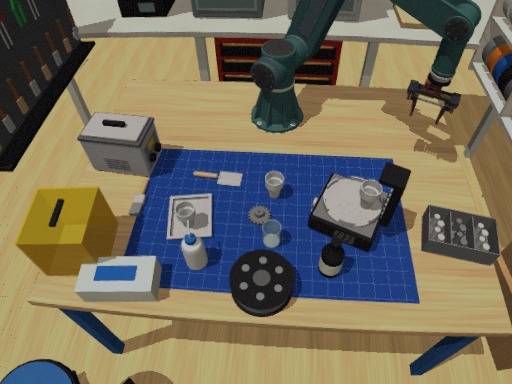

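Top picture: turntable disc around (156,208) with its cup at (136,202) next to the lamp (110,188). Bench cup (241,237), tray cup (334,188), beaker (241,175), gear (257,205). I'll enlarge the key areas.

```bash
python3 - <<'E'
import cv2,numpy as np
t=cv2.imread("pics/t0.png");s=cv2.imread("pics/s0.png")
def c(im,u,v,w,h,k): return cv2.resize(im[v:v+h,u:u+w],(w*k,h*k),interpolation=cv2.INTER_CUBIC)
A=c(t,90,155,120,100,4)   #480x400
B=c(t,220,220,40,40,5); C=c(t,315,168,40,40,5)
D=c(s,300,160,120,100,3); 
E=c(s,262,164,30,40,5);F=c(s,170,195,30,40,5)
o=np.zeros((600,800,3),np.uint8)
o[:400,:480]=A;o[400:600,:200]=B;o[400:600,200:400]=C
o[:300,480:800]=D[:,:320]; o[300:500,480:630]=E;o[300:500,630:780]=F
cv2.imwrite("pics/c0.png",o)
E
```

```text
(no output)
```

View pics/c0.png

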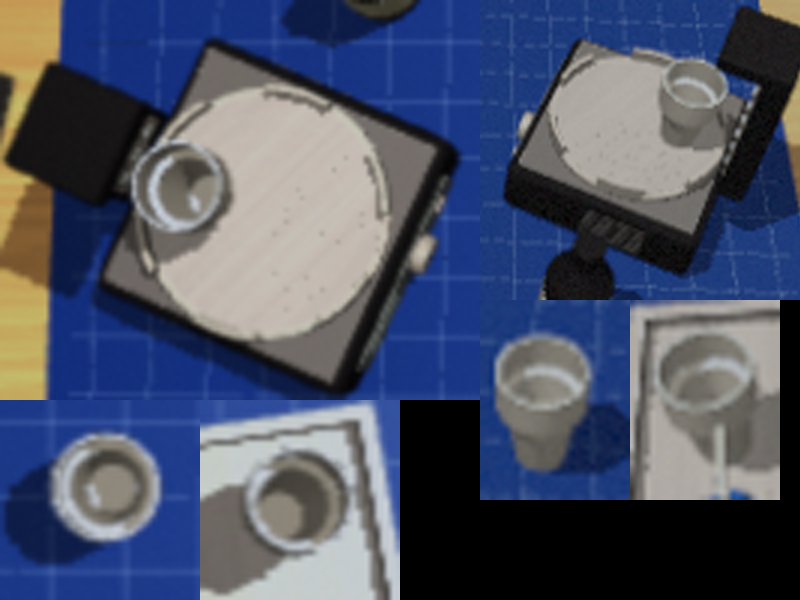

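Crops: top view, disc centre at about crop (265,213). Segments are the dark arcs at crop (300,97), (380,185), (190,120) and (145,255). Turntable cup rim is centred at crop (180,186), and the machine's front (dial) faces lower right. Both free cups are upright. Now I'll turn these into metres.

```bash
cat > m.py <<'E'
from h import *
from scipy.optimize import least_squares
def f(x,y,k,u,v): return ((x+.5)/k-.5+u,(y+.5)/k-.5+v)
t=np.linspace(0,2*np.pi,72)
def circ(x,y,z,r): return np.c_[x+r*np.cos(t),y+r*np.sin(t),0*t+z]
def box(p): return np.array([p[:,0].min(),p[:,0].max(),p[:,1].min(),p[:,1].max()])
E
python3 - <<'E'
from m import *
def bb(x0,x1,y0,y1,k,u,v):
    a=f(x0,y0,k,u,v);b=f(x1,y1,k,u,v);return np.array([a[0],b[0],a[1],b[1]])
obs={"turn":(.195,bb(131,229,140,232,4,90,155),None),
"bench":(.095,bb(50,160,32,142,5,220,220),bb(14,111,33,105,5,262,164)),
"tray":(.098,bb(45,150,48,153,5,315,168),bb(28,122,33,113,5,170,195))}
for n,(z,bt,bs) in obs.items():
    c=at("top",(bt[0]+bt[1])/2,(bt[2]+bt[3])/2,z)
    p=box(proj("top",circ(*c,.034)));q=box(proj("scene",circ(*c,.034)))
    print(n,c.round(4),np.round(p-bt,1), None if bs is None else np.round(q-bs,1))
# cup from scene D
cs=at("scene",*f((660+727)/2-480,(58+112)/2,3,300,160),.195);print("turn scene",cs)
o=at("top",*f(265,213,4,90,155),.108);print("axis",o, box(proj("top",circ(*o,.1)))*1)
for x,y in((300,97),(380,185),(190,120),(145,255)):
    p=at("top",*f(x,y,4,90,155),.112)-o;print(np.degrees(np.arctan2(p[1],p[0])),np.hypot(*p[:2]))
# machine top corners z=.089
for x,y in((210,42),(452,150),(350,388),(103,280)): print(at("top",*f(x,y,4,90,155),.089).round(3))
for n,l,u,v,z in(("beaker","",241,175,.088),("gear","",256,205,.03),("wash","",316,148,.185),("resin","",182,146,.175),("wash2","",318,146,.12)): print(n,at("top",u,v,z).round(3))
E
```

```text
turn [0.5568 0.323  0.195 ] [ 1.1 -1.   0.1 -0.1] None
bench [0.4536 0.0122 0.095 ] [ 0.2 -0.2  0.1 -0.1] [ 0.8  0.4 -0.7 -0.7]
tray [ 0.6089 -0.2829  0.098 ] [-0.2  0.2 -0.1  0.2] [ 0.2  1.4 -2.4 -2.1]
turn scene [0.5661    0.3216384 0.195    ]
axis [0.54355794 0.27949086 0.108     ] [124.85589141 187.29368558 176.46582643 239.71564109]
-16.134476305292402 0.0954156522336297
-76.55877362184779 0.09435355831854632
39.96310788368707 0.09575750513675159
109.69420229834162 0.1002681756996589
[0.684 0.333 0.089]
[0.596 0.134 0.089]
[0.407 0.213 0.089]
[0.491 0.415 0.089]
beaker [0.651 0.012 0.088]
gear [ 0.56  -0.035  0.03 ]
wash [ 0.718 -0.216  0.185]
resin [0.727 0.188 0.175]
wash2 [ 0.739 -0.231  0.12 ]
```

```bash
python3 - <<'E'
from m import *
rows=[]
for n,fn in(("top","pics/t0.png"),("scene","pics/s0.png")):
    im=cv2.imread(fn);th=np.radians(np.arange(-180,180,.5));rr=np.linspace(.120,.080,120)
    R,T=np.meshgrid(rr,th,indexing="ij")
    P=np.c_[(.545+R*np.cos(T)).ravel(),(.277+R*np.sin(T)).ravel(),np.full(R.size,.116)]
    m=proj(n,P).astype(np.float32).reshape(R.shape+(2,))
    w=cv2.remap(im,m[...,0],m[...,1],cv2.INTER_CUBIC)
    for k,d in enumerate(range(-180,180,30)):
        cv2.line(w,(k*60,0),(k*60,8),(0,0,255),1);cv2.putText(w,str(d),(k*60+2,10),0,.35,(0,255,255),1)
    rows.append(w)
cv2.imwrite("pics/p0.png",np.vstack(rows))
E
```

```text
(no output)
```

View pics/p0.png

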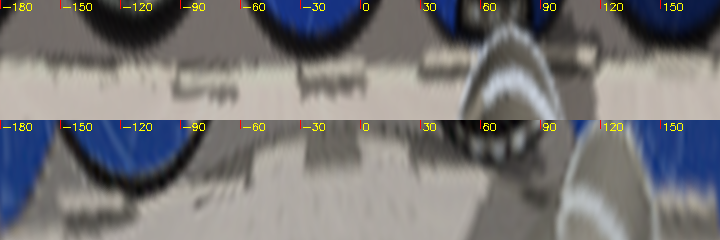

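Segment middles come out near -76, -15, 44 and 103 degrees in the world frame, so a gap's middle is at -46 degrees. Machine axis is about (0.545, 0.277) and the rear direction is at 67 degrees. I'll push clockwise from that gap.

{"api": "jog_arm", "payload": {"increments": [{"fingers": 0,"roll": 5.6},{"fingers": 0,"roll": 5.6},{"fingers": 0,"roll": 5.6},{"fingers": 0,"roll": 5.6},{"fingers": 0,"x": -30,"y": -13.5},{"fingers": 0,"x": -30,"y": -13.5},{"fingers": 0,"x": -30,"y": -13.5},{"fingers": 0,"x": -30,"y": -13.5},{"fingers": 0,"x": -30,"y": -13.5},{"fingers": 0,"x": -30,"y": -13.5},{"fingers": 0,"x": -30,"y": -13.5},{"fingers": 0,"x": -30,"y": -13.5},{"fingers": 0,"x": -32,"y": -3.5},{"fingers": 0,"x": -32,"y": -3.5},{"fingers": 0,"x": -32,"y": -3.5},{"fingers": 0,"x": -32,"y": -3.5},{"fingers": 0,"x": -32,"y": -3.5},{"fingers": 0,"x": -32,"y": -3.5},{"fingers": 0,"x": -32,"y": -3.5},{"fingers": 0}]}}

```text
invalid input at $.increments[0]: expected keys fingers, x, y, z, roll
```

All keys are required in every row.

{"api": "jog_arm", "payload": {"increments": [{"fingers": 0,"x": 0,"y": 0,"z": 0,"roll": 5.6},{"fingers": 0,"x": 0,"y": 0,"z": 0,"roll": 5.6},{"fingers": 0,"x": 0,"y": 0,"z": 0,"roll": 5.6},{"fingers": 0,"x": 0,"y": 0,"z": 0,"roll": 5.6},{"fingers": 0,"x": -30,"y": -13.5,"z": 0,"roll": 0},{"fingers": 0,"x": -30,"y": -13.5,"z": 0,"roll": 0},{"fingers": 0,"x": -30,"y": -13.5,"z": 0,"roll": 0},{"fingers": 0,"x": -30,"y": -13.5,"z": 0,"roll": 0},{"fingers": 0,"x": -30,"y": -13.5,"z": 0,"roll": 0},{"fingers": 0,"x": -30,"y": -13.5,"z": 0,"roll": 0},{"fingers": 0,"x": -30,"y": -13.5,"z": 0,"roll": 0},{"fingers": 0,"x": -30,"y": -13.5,"z": 0,"roll": 0},{"fingers": 0,"x": -32,"y": -3.5,"z": 0,"roll": 0},{"fingers": 0,"x": -32,"y": -3.5,"z": 0,"roll": 0},{"fingers": 0,"x": -32,"y": -3.5,"z": 0,"roll": 0},{"fingers": 0,"x": -32,"y": -3.5,"z": 0,"roll": 0},{"fingers": 0,"x": -32,"y": -3.5,"z": 0,"roll": 0},{"fingers": 0,"x": -32,"y": -3.5,"z": 0,"roll": 0},{"fingers": 0,"x": -32,"y": -3.5,"z": 0,"roll": 0},{"fingers": 0,"x": 0,"y": 0,"z": 0,"roll": 0}]}}

```text
time: 2.67
ee_pos: [0.4713, 0.1202, 0.2231]
tcp_rot: [1.231, 2.886, -0.0]
wrist_force: [0.8, -0.0, 0.2]
width: 0.007
grip_force: 0.0
```

{"api": "jog_arm", "payload": {"increments": [{"fingers": 0,"x": -6.4,"y": 27,"z": 0,"roll": 0},{"fingers": 0,"x": -6.4,"y": 27,"z": 0,"roll": 0},{"fingers": 0,"x": -6.4,"y": 27,"z": 0,"roll": 0},{"fingers": 0,"x": -6.4,"y": 27,"z": 0,"roll": 0},{"fingers": 0,"x": -6.4,"y": 27,"z": 0,"roll": 0},{"fingers": 0,"x": -6.4,"y": 27,"z": 0,"roll": 0},{"fingers": 0,"x": 0,"y": 0,"z": 25,"roll": 0},{"fingers": 0,"x": 0,"y": 0,"z": 25,"roll": 0},{"fingers": 0,"x": 0,"y": 0,"z": 25,"roll": 0},{"fingers": 0,"x": 0,"y": 0,"z": 15,"roll": 0},{"fingers": 0,"x": 0,"y": 0,"z": 5,"roll": 0},{"fingers": 0,"x": 0,"y": 0,"z": 0,"roll": 0}]}}

```text
time: 3.67
ee_pos: [0.609, 0.2091, 0.1261]
tcp_rot: [-1.226, -2.89, 0.003]
wrist_force: [0.5, -0.4, -0.0]
width: 0.006
grip_force: 0.0
```

```bash
python3 - <<'E'
from h import *
a=snap("scene","pics/s1.png");b=snap("top","pics/t1.png")
cv2.imwrite("pics/c1.png",cv2.cvtColor(np.hstack([cv2.resize(a[150:270,295:420],(400,384),interpolation=2),cv2.resize(b[150:260,90:205],(400,384),interpolation=2)]),cv2.COLOR_RGB2BGR))
E
```

```text
(no output)
```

View pics/c1.png

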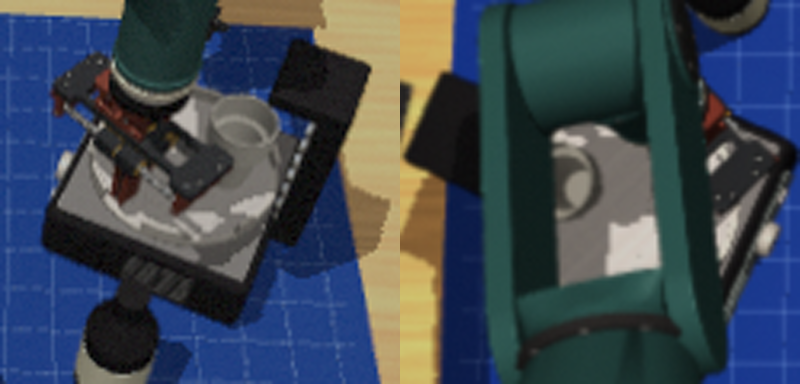

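```bash
python3 - <<'E'
from h import *
s=get_state();p=s["ee_pos"];print(s["width"],p)
q=proj("scene",[p,p+[0,0,.08]]);print((q-[295,150])*[400/125,384/120])
y=np.array([.719,.695,0]);x=np.array([-.695,.719,0])
im=cv2.imread("pics/s1.png")[150:270,295:420];im=cv2.resize(im,(800,600)[:1]*2 if 0 else (625,600),interpolation=2)
for a,c in((0,(0,255,0)),(.0135,(255,255,0)),(-.0135,(255,255,0))):
    u=((proj("scene",p+a*y)[0]-[295,150])*5).astype(int);cv2.circle(im,tuple(map(int,u)),4,c,1)
cv2.imwrite("pics/c2.png",im)
E
```

```text
0.007241301899714744 [0.61084095 0.20934389 0.12849898]
[[122.33452982 191.3902283 ]
 [134.25474635 143.37620024]]
```

View pics/c2.png

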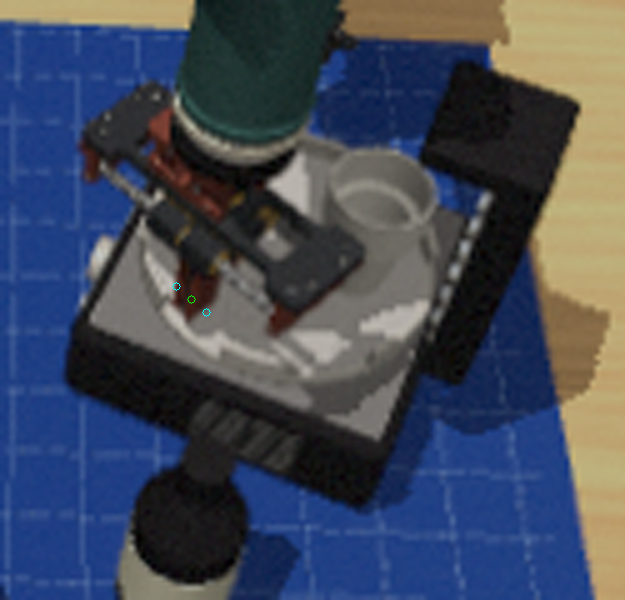

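The shut tip sits at crop (195,300), right where the TCP projects, inside the gap. The cup is still standing at the rear. Now I'll lower in and begin the push.

{"api": "jog_arm", "payload": {"increments": [{"fingers": 0,"x": -4,"y": 0,"z": 5,"roll": 0},{"fingers": 0,"x": 0,"y": 0,"z": 5,"roll": 0},{"fingers": 0,"x": 0,"y": 0,"z": 5,"roll": 0},{"fingers": 0,"x": 0,"y": 0,"z": 5,"roll": 0},{"fingers": 0,"x": 0,"y": 0,"z": 0,"roll": 0},{"fingers": 0,"x": 0,"y": -1.75,"z": 0,"roll": 1},{"fingers": 0,"x": 0,"y": -1.75,"z": 0,"roll": 1},{"fingers": 0,"x": 0,"y": -1.75,"z": 0,"roll": 1},{"fingers": 0,"x": 0,"y": -1.75,"z": 0,"roll": 1},{"fingers": 0,"x": 0,"y": -1.75,"z": 0,"roll": 1},{"fingers": 0,"x": 0,"y": -1.75,"z": 0,"roll": 1},{"fingers": 0,"x": 0,"y": -1.75,"z": 0,"roll": 1},{"fingers": 0,"x": 0,"y": -1.75,"z": 0,"roll": 1},{"fingers": 0,"x": 0,"y": -1.75,"z": 0,"roll": 1},{"fingers": 0,"x": 0,"y": -1.75,"z": 0,"roll": 1},{"fingers": 0,"x": 0,"y": -1.75,"z": 0,"roll": 1},{"fingers": 0,"x": 0,"y": -1.75,"z": 0,"roll": 1},{"fingers": 0,"x": 0,"y": 0,"z": 0,"roll": 0}]}}

```text
time: 5.27
ee_pos: [0.5963, 0.1928, 0.1076]
tcp_rot: [-1.525, -2.746, 0.001]
wrist_force: [0.4, -0.3, -0.5]
width: 0.005
grip_force: 0.0
```

```bash
cat > st.py <<'E'
from h import *
s=get_state();p=s["ee_pos"];d=p-[.545,.277,0];a=np.degrees(np.arctan2(s["tcp_rot"][1],s["tcp_rot"][0]))
print(s["time"].__round__(2),p.round(4),"r",np.hypot(*d[:2]).round(4),"ang",np.degrees(np.arctan2(d[1],d[0])).round(1),"phi",(2*a-90).round(1),"F",s["wrist_force"].round(2),np.degrees(s["joints"]).round(0),s["width"].__round__(3),round(s["grip_force"],1))
E
python3 st.py
```

```text
5.27 [0.5963 0.1928 0.1076] r 0.0986 ang -58.6 phi -328.1 F [ 0.4  -0.27 -0.52] [ 12.  29.  90.  -0.  61. -20.] 0.005 0.0
```

{"api": "jog_arm", "payload": {"increments": [{"fingers": 0,"x": 0,"y": -1.75,"z": 0,"roll": 1},{"fingers": 0,"x": 0,"y": -2.6,"z": 0,"roll": 1.5},{"fingers": 0,"x": 0.1,"y": -3.5,"z": 0,"roll": 2},{"fingers": 0,"x": 0.1,"y": -3.5,"z": 0,"roll": 2},{"fingers": 0,"x": 0.1,"y": -4.4,"z": 0,"roll": 2.5},{"fingers": 0,"x": 0.1,"y": -4.4,"z": 0,"roll": 2.5},{"fingers": 0,"x": 0.1,"y": -5.2,"z": 0,"roll": 3},{"fingers": 0,"x": 0.1,"y": -5.2,"z": 0,"roll": 3},{"fingers": 0,"x": 0.1,"y": -5.2,"z": 0,"roll": 3},{"fingers": 0,"x": 0.1,"y": -5.2,"z": 0,"roll": 3},{"fingers": 0,"x": 0.1,"y": -5.2,"z": 0,"roll": 3},{"fingers": 0,"x": 0.1,"y": -5.2,"z": 0,"roll": 3},{"fingers": 0,"x": 0.1,"y": -5.2,"z": 0,"roll": 3},{"fingers": 0,"x": 0.1,"y": -5.2,"z": 0,"roll": 3},{"fingers": 0,"x": 0.1,"y": -4.4,"z": 0,"roll": 2.5},{"fingers": 0,"x": 0.1,"y": -3.5,"z": 0,"roll": 2},{"fingers": 0,"x": 0.1,"y": -2.6,"z": 0,"roll": 1.5},{"fingers": 0,"x": 0,"y": -1.75,"z": 0,"roll": 1}]}}

```text
time: 6.77
ee_pos: [0.5255, 0.1793, 0.1077]
tcp_rot: [2.418, 2.006, -0.0]
wrist_force: [-0.1, -0.4, -0.2]
width: 0.005
grip_force: 0.2
```

```bash
python3 st.py; python3 - <<'E'
from h import *
a=snap("scene","pics/s2.png");b=snap("top","pics/t2.png")
cv2.imwrite("pics/c3.png",cv2.cvtColor(np.hstack([cv2.resize(a[150:270,295:420],(400,384),interpolation=2),cv2.resize(b[150:260,90:205],(400,384),interpolation=2)]),cv2.COLOR_RGB2BGR))
E
```

```text
6.77 [0.5255 0.1793 0.1077] r 0.0997 ang -101.3 phi -10.6 F [-0.12 -0.39 -0.19] [12. 24. 99. -0. 56. 22.] 0.005 0.2
```

View pics/c3.png

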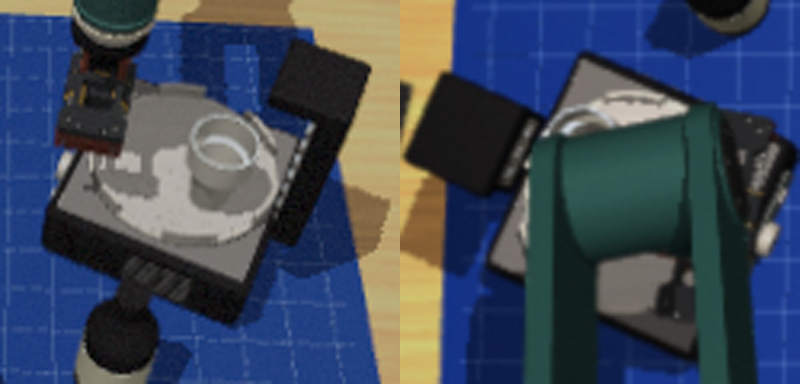

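The cup has come about 45 degrees clockwise and stands upright (scene crop (223,150)), so the push works. I'll continue.

{"api": "jog_arm", "payload": {"increments": [{"fingers": 0,"x": 0,"y": -1.75,"z": 0,"roll": 1},{"fingers": 0,"x": 0.1,"y": -2.6,"z": 0,"roll": 1.5},{"fingers": 0,"x": 0.1,"y": -3.5,"z": 0,"roll": 2},{"fingers": 0,"x": 0.1,"y": -4.4,"z": 0,"roll": 2.5},{"fingers": 0,"x": 0.15,"y": -5.2,"z": 0,"roll": 3},{"fingers": 0,"x": 0.15,"y": -5.2,"z": 0,"roll": 3},{"fingers": 0,"x": 0.15,"y": -5.2,"z": 0,"roll": 3},{"fingers": 0,"x": 0.15,"y": -5.2,"z": 0,"roll": 3},{"fingers": 0,"x": 0.15,"y": -5.2,"z": 0,"roll": 3},{"fingers": 0,"x": 0.15,"y": -5.2,"z": 0,"roll": 3},{"fingers": 0,"x": 0.15,"y": -5.2,"z": 0,"roll": 3},{"fingers": 0,"x": 0.15,"y": -5.2,"z": 0,"roll": 3},{"fingers": 0,"x": 0.15,"y": -5.2,"z": 0,"roll": 3},{"fingers": 0,"x": 0.15,"y": -5.2,"z": 0,"roll": 3},{"fingers": 0,"x": 0.15,"y": -5.2,"z": 0,"roll": 3},{"fingers": 0,"x": 0.15,"y": -5.2,"z": 0,"roll": 3},{"fingers": 0,"x": 0.1,"y": -4.4,"z": 0,"roll": 2.5},{"fingers": 0,"x": 0.1,"y": -3.5,"z": 0,"roll": 2},{"fingers": 0,"x": 0.1,"y": -2.6,"z": 0,"roll": 1.5},{"fingers": 0,"x": 0,"y": -1.75,"z": 0,"roll": 1}]}}

```text
time: 8.53
ee_pos: [0.4573, 0.2286, 0.1076]
tcp_rot: [3.038, 0.797, -0.0]
wrist_force: [1.0, -0.7, -0.2]
width: 0.006
grip_force: 0.2
```

```bash
python3 st.py
```

```text
8.53 [0.4573 0.2286 0.1076] r 0.1002 ang -151.1 phi -60.6 F [ 0.99 -0.7  -0.25] [ 19.  21. 105.  -0.  54.  79.] 0.006 0.2
```

{"api": "jog_arm", "payload": {"increments": [{"fingers": 0,"x": 0,"y": -1.75,"z": 0,"roll": 1},{"fingers": 0,"x": 0.1,"y": -2.6,"z": 0,"roll": 1.5},{"fingers": 0,"x": 0.1,"y": -3.5,"z": 0,"roll": 2},{"fingers": 0,"x": 0.1,"y": -4.4,"z": 0,"roll": 2.5},{"fingers": 0,"x": 0.15,"y": -5.2,"z": 0,"roll": 3},{"fingers": 0,"x": 0.15,"y": -5.2,"z": 0,"roll": 3},{"fingers": 0,"x": 0.15,"y": -5.2,"z": 0,"roll": 3},{"fingers": 0,"x": 0.15,"y": -5.2,"z": 0,"roll": 3},{"fingers": 0,"x": 0.15,"y": -5.2,"z": 0,"roll": 3},{"fingers": 0,"x": 0.15,"y": -5.2,"z": 0,"roll": 3},{"fingers": 0,"x": 0.15,"y": -5.2,"z": 0,"roll": 3},{"fingers": 0,"x": 0.15,"y": -5.2,"z": 0,"roll": 3},{"fingers": 0,"x": 0.15,"y": -5.2,"z": 0,"roll": 3},{"fingers": 0,"x": 0.15,"y": -5.2,"z": 0,"roll": 3},{"fingers": 0,"x": 0.15,"y": -5.2,"z": 0,"roll": 3},{"fingers": 0,"x": 0.15,"y": -5.2,"z": 0,"roll": 3},{"fingers": 0,"x": 0.1,"y": -4.4,"z": 0,"roll": 2.5},{"fingers": 0,"x": 0.1,"y": -3.5,"z": 0,"roll": 2},{"fingers": 0,"x": 0.1,"y": -2.6,"z": 0,"roll": 1.5},{"fingers": 0,"x": 0,"y": -1.75,"z": 0,"roll": 1}]}}

```text
time: 10.2
ee_pos: [0.4509, 0.3125, 0.1075]
tcp_rot: [3.091, -0.561, -0.001]
wrist_force: [-0.6, -1.1, -0.0]
width: 0.005
grip_force: 0.2
```

```bash
python3 st.py; python3 - <<'E'
from h import *
a=snap("scene","pics/s3.png");b=snap("top","pics/t3.png")
cv2.imwrite("pics/c4.png",cv2.cvtColor(np.hstack([cv2.resize(a[150:270,295:420],(400,384),interpolation=2),cv2.resize(b[150:260,90:205],(400,384),interpolation=2)]),cv2.COLOR_RGB2BGR))
E
```

```text
10.2 [0.4509 0.3125 0.1075] r 0.1006 ang 159.3 phi -110.6 F [-0.61 -1.09 -0.05] [ 28.  24. 100.  -0.  56. 138.] 0.005 0.2
```

View pics/c4.png

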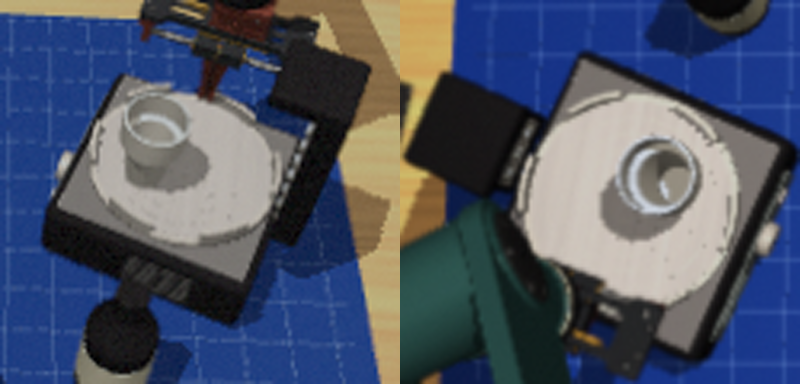

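The cup's rim is now centred at top crop (659,177) and scene crop (156,120), most of the way to the front.

```bash
python3 - <<'E'
from h import *
c=at("top",90-.5+259.5/400*115,150-.5+177.5/384*110,.195);print(c)
print(at("scene",295-.5+156/3.2,150-.5+120/3.2,.195))
d=c[:2]-[.545,.277];print(np.hypot(*d),np.degrees(np.arctan2(d[1],d[0])))
t=np.radians(66.8);print("front frame",d@[np.cos(t),np.sin(t)]+.055,d@[-np.sin(t),np.cos(t)])
E
```

```text
[0.5592807  0.23428012 0.195     ]
[0.56766741 0.23371724 0.195     ]
0.04504361152841358 -71.51588767477625
front frame 0.02136041216866859 -0.029955050827210637
```

{"api": "jog_arm", "payload": {"increments": [{"fingers": 0,"x": 0.1,"y": -2,"z": 0,"roll": 0},{"fingers": 0,"x": 0.3,"y": -3.5,"z": 0,"roll": 0},{"fingers": 0,"x": 0.6,"y": -4.5,"z": 0,"roll": 0},{"fingers": 0,"x": 0.7,"y": -5,"z": 0,"roll": 0},{"fingers": 0,"x": 0.9,"y": -5,"z": 0,"roll": 0},{"fingers": 0,"x": 1,"y": -5,"z": 0,"roll": 0},{"fingers": 0,"x": 1.6,"y": -5,"z": 0,"roll": 0},{"fingers": 0,"x": 1.8,"y": -5,"z": 0,"roll": 0},{"fingers": 0,"x": 2.1,"y": -5,"z": 0,"roll": 0},{"fingers": 0,"x": 2.2,"y": -5,"z": 0,"roll": 0},{"fingers": 0,"x": 1.6,"y": -3.5,"z": 0,"roll": 0},{"fingers": 0,"x": 1,"y": -2,"z": 0,"roll": 0},{"fingers": 0,"x": 0.5,"y": -1,"z": 0,"roll": 0},{"fingers": 0,"x": 0,"y": 0,"z": 0,"roll": 0}]}}

```text
time: 11.47
ee_pos: [0.4827, 0.3558, 0.1076]
tcp_rot: [-3.091, 0.559, 0.0]
wrist_force: [-0.1, -0.8, 1.2]
width: 0.003
grip_force: 0.2
```

```bash
python3 st.py; python3 - <<'E'
from h import *
a=snap("scene","pics/s4.png");b=snap("top","pics/t4.png")
cv2.imwrite("pics/c5.png",cv2.cvtColor(np.hstack([cv2.resize(a[150:270,295:420],(400,384),interpolation=2),cv2.resize(b[150:260,90:205],(400,384),interpolation=2)]),cv2.COLOR_RGB2BGR))
E
```

```text
11.47 [0.4827 0.3558 0.1076] r 0.1004 ang 128.3 phi 249.5 F [-0.08 -0.8   1.22] [ 30.  27.  94.   0.  59. 140.] 0.003 0.2
```

View pics/c5.png

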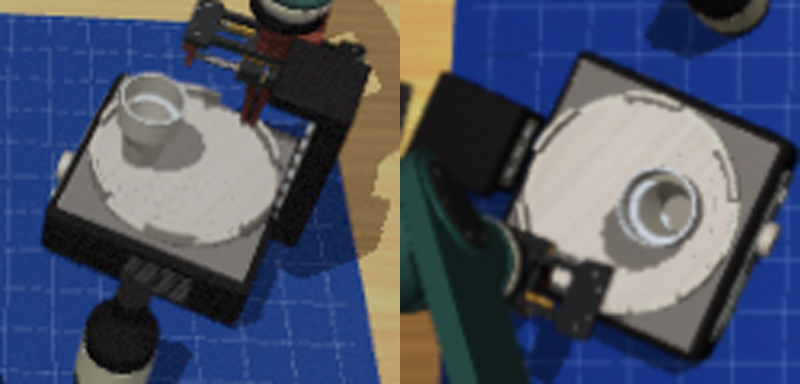

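The cup's rim is now at top crop (661,208) and scene crop (152,99), close to the middle of the front. The gripper is still beside the lamp.

```bash
python3 - <<'E'
from h import *
t=np.radians(66.8)
for c in(at("top",90-.5+261.5/400*115,150-.5+208.5/384*110,.195),at("scene",295-.5+152/3.2,150-.5+99/3.2,.195)):
    d=c[:2]-[.545,.277];print(c.round(4),np.hypot(*d).round(4),np.degrees(np.arctan2(d[1],d[0])),"front",d@[np.cos(t),np.sin(t)]+.055,d@[-np.sin(t),np.cos(t)])
for n in("top","scene"):
  for l in("cup_turntable_center","turntable"):
    print(n,l,[(round(float(m["score"]),2),np.round(m["rect"],1).tolist()) for m in masks_of(n,l)])
E
```

```text
[0.533  0.2319 0.195 ] 0.0466 -104.9006379292457 front 0.008848163306252384 -0.0067323000538414245
[0.5407 0.2315 0.195 ] 0.0457 -95.38007579199567 front 0.011460321761805066 -0.013995764594359715
top cup_turntable_center [(0.68, [164.9, 208.8, 22.9, 21.7]), (0.63, [156.9, 208.5, 61.9, 65.0]), (0.5, [242.0, 236.2, 19.4, 21.2])]
top turntable [(0.84, [153.8, 208.8, 62.7, 62.3])]
scene cup_turntable_center [(0.48, [331.5, 257.2, 26.7, 40.6])]
scene turntable [(0.77, [353.1, 203.2, 60.7, 47.6]), (0.17, [274.6, 185.0, 15.6, 23.4])]
```

The cup is at the front: 7–14 mm lateral and about 10 mm behind the point, inside both limits. I'll raise out, clear the lamp and move over the cup with the gripper open.

{"api": "jog_arm", "payload": {"increments": [{"fingers": 0,"x": 0,"y": 0.5,"z": 0,"roll": 0},{"fingers": 0,"x": 0,"y": 0,"z": -25,"roll": 0},{"fingers": 0,"x": 0,"y": 0,"z": -25,"roll": 0},{"fingers": 0,"x": 0,"y": 0,"z": -25,"roll": 0},{"fingers": 0,"x": 0,"y": 0,"z": -25,"roll": 0},{"fingers": 0,"x": 0,"y": 0,"z": -25,"roll": 0},{"fingers": 0,"x": 0,"y": 24.5,"z": 0,"roll": 0},{"fingers": 0.5,"x": 0,"y": 24.5,"z": 0,"roll": 0},{"fingers": 1,"x": 0,"y": 24.5,"z": 0,"roll": 0},{"fingers": 1,"x": 0,"y": 24.5,"z": 0,"roll": 0},{"fingers": 1,"x": 22.7,"y": 0,"z": 0,"roll": 0},{"fingers": 1,"x": 22.7,"y": 0,"z": 0,"roll": 0},{"fingers": 1,"x": 22.7,"y": 0,"z": 0,"roll": 0},{"fingers": 1,"x": 22.7,"y": 0,"z": 0,"roll": 0},{"fingers": 1,"x": 0,"y": 0,"z": 0,"roll": 0},{"fingers": 1,"x": 0,"y": 0,"z": 0,"roll": 0}]}}

```text
time: 13.1
ee_pos: [0.5337, 0.2312, 0.2324]
tcp_rot: [3.091, -0.561, -0.001]
wrist_force: [-1.4, -0.5, -0.1]
width: 0.65
grip_force: 0.0
```

```bash
python3 st.py
```

```text
13.1 [0.5337 0.2312 0.2324] r 0.0472 ang -103.8 phi -110.6 F [-1.37 -0.55 -0.05] [ 17.  19.  88.   0.  73. 127.] 0.65 0.0
```

{"api": "jog_arm", "payload": {"increments": [{"fingers": 1,"x": 0,"y": 0,"z": 0,"roll": 0},{"fingers": 1,"x": 0,"y": 0,"z": 0,"roll": 0},{"fingers": 1,"x": 0,"y": 0,"z": 0,"roll": 0},{"fingers": 1,"x": 0,"y": 0,"z": 5,"roll": 0},{"fingers": 1,"x": 0,"y": 0,"z": 10,"roll": 0},{"fingers": 1,"x": 0,"y": 0,"z": 12,"roll": 0},{"fingers": 1,"x": 0,"y": 0,"z": 10,"roll": 0},{"fingers": 1,"x": 0,"y": 0,"z": 10,"roll": 0},{"fingers": 1,"x": 0,"y": 0,"z": 10,"roll": 0},{"fingers": 1,"x": 0,"y": 0,"z": 10,"roll": 0},{"fingers": 0.9,"x": 0,"y": 0,"z": 0,"roll": 0},{"fingers": 0.8,"x": 0,"y": 0,"z": 0,"roll": 0},{"fingers": 0.7,"x": 0,"y": 0,"z": 0,"roll": 0},{"fingers": 0.7,"x": 0,"y": 0,"z": 0,"roll": 0},{"fingers": 0.7,"x": 0,"y": 0,"z": 0,"roll": 0}]}}

```text
time: 14.35
ee_pos: [0.5336, 0.2317, 0.1662]
tcp_rot: [-3.091, 0.559, -0.001]
wrist_force: [-0.3, 0.7, -0.8]
width: 0.786
grip_force: 29.9
```

```bash
python3 st.py
```

```text
14.35 [0.5336 0.2317 0.1662] r 0.0467 ang -104.1 phi 249.5 F [-0.27  0.67 -0.75] [ 17.  22.  93.  -0.  65. 127.] 0.786 29.9
```

It closed on the collar at 69 mm. Now open, turn 90 degrees and close again, so the cup is centred both ways.

{"api": "jog_arm", "payload": {"increments": [{"fingers": 1,"x": 0,"y": 0,"z": 0,"roll": 0},{"fingers": 1,"x": 0,"y": 0,"z": 0,"roll": 0},{"fingers": 1,"x": 0,"y": 0,"z": 0,"roll": 0},{"fingers": 1,"x": 0,"y": 0,"z": 0,"roll": -7},{"fingers": 1,"x": 0,"y": 0,"z": 0,"roll": -7},{"fingers": 1,"x": 0,"y": 0,"z": 0,"roll": -7},{"fingers": 1,"x": 0,"y": 0,"z": 0,"roll": -7},{"fingers": 1,"x": 0,"y": 0,"z": 0,"roll": -7},{"fingers": 1,"x": 0,"y": 0,"z": 0,"roll": -7},{"fingers": 1,"x": 0,"y": 0,"z": 0,"roll": -7},{"fingers": 1,"x": 0,"y": 0,"z": 0,"roll": -7},{"fingers": 1,"x": 0,"y": 0,"z": 0,"roll": -7},{"fingers": 1,"x": 0,"y": 0,"z": 0,"roll": -7},{"fingers": 1,"x": 0,"y": 0,"z": 0,"roll": -7},{"fingers": 1,"x": 0,"y": 0,"z": 0,"roll": -7},{"fingers": 1,"x": 0,"y": 0,"z": 0,"roll": -6},{"fingers": 0.9,"x": 0,"y": 0,"z": 0,"roll": 0},{"fingers": 0.8,"x": 0,"y": 0,"z": 0,"roll": 0},{"fingers": 0.7,"x": 0,"y": 0,"z": 0,"roll": 0},{"fingers": 0.7,"x": 0,"y": 0,"z": 0,"roll": 0}]}}

```text
time: 16.02
ee_pos: [0.5333, 0.2316, 0.1657]
tcp_rot: [2.583, 1.788, 0.0]
wrist_force: [1.0, -0.4, 0.5]
width: 0.782
grip_force: 29.9
```

```bash
python3 st.py
```

```text
16.02 [0.5333 0.2316 0.1657] r 0.0469 ang -104.5 phi -20.6 F [ 0.96 -0.42  0.51] [17. 22. 93. -0. 65. 37.] 0.782 29.9
```

{"api": "jog_arm", "payload": {"increments": [{"fingers": 0.7,"x": 0,"y": 0,"z": -4,"roll": 0},{"fingers": 0.7,"x": 0,"y": 0,"z": -11,"roll": 0},{"fingers": 0.7,"x": 0,"y": 0,"z": -20,"roll": 0},{"fingers": 0.7,"x": 0,"y": 0,"z": -20,"roll": 6},{"fingers": 0.7,"x": 0,"y": 0,"z": -20,"roll": 7},{"fingers": 0.7,"x": 0,"y": 0,"z": -10,"roll": 7},{"fingers": 0.7,"x": 0,"y": 0,"z": 0,"roll": 7},{"fingers": 0.7,"x": 0,"y": 0,"z": 0,"roll": 7},{"fingers": 0.7,"x": 0,"y": 0,"z": 0,"roll": 7},{"fingers": 0.7,"x": -5,"y": 14,"z": 0,"roll": 0},{"fingers": 0.7,"x": -10,"y": 27,"z": 0,"roll": 0},{"fingers": 0.7,"x": -10,"y": 27,"z": 0,"roll": 0},{"fingers": 0.7,"x": -10,"y": 27,"z": 0,"roll": 0},{"fingers": 0.7,"x": -10,"y": 27,"z": 0,"roll": 0},{"fingers": 0.7,"x": -10,"y": 27,"z": 0,"roll": 0},{"fingers": 0.7,"x": -10,"y": 27,"z": 0,"roll": 0},{"fingers": 0.7,"x": -10,"y": 27,"z": 0,"roll": 0},{"fingers": 0.7,"x": -5,"y": 14,"z": 0,"roll": 0},{"fingers": 0.7,"x": 0,"y": 0,"z": 0,"roll": 0}]}}

```text
time: 17.6
ee_pos: [0.5673, -0.0004, 0.2517]
tcp_rot: [3.045, 0.767, 0.002]
wrist_force: [0.2, -0.2, -0.5]
width: 0.788
grip_force: 29.9
```

```bash
python3 st.py
```

```text
17.6 [ 5.673e-01 -4.000e-04  2.517e-01] r 0.2783 ang -85.4 phi -61.7 F [ 0.2  -0.2  -0.53] [-7. 16. 89. -0. 75. 55.] 0.788 29.9
```

{"api": "jog_arm", "payload": {"increments": [{"fingers": 0.7,"x": -4.85,"y": 13.4,"z": 0,"roll": 0},{"fingers": 0.7,"x": -9.7,"y": 26.8,"z": 0,"roll": 0},{"fingers": 0.7,"x": -9.7,"y": 26.8,"z": 0,"roll": 0},{"fingers": 0.7,"x": -9.7,"y": 26.8,"z": 0,"roll": 0},{"fingers": 0.7,"x": -9.7,"y": 26.8,"z": 0,"roll": 0},{"fingers": 0.7,"x": -9.7,"y": 26.8,"z": 0,"roll": 0},{"fingers": 0.7,"x": -9.7,"y": 26.8,"z": 0,"roll": 0},{"fingers": 0.7,"x": -9.7,"y": 26.8,"z": 0,"roll": 0},{"fingers": 0.7,"x": -9.7,"y": 26.8,"z": 0,"roll": 0},{"fingers": 0.7,"x": -9.7,"y": 26.8,"z": 0,"roll": 0},{"fingers": 0.7,"x": -4.85,"y": 13.4,"z": 0,"roll": 0},{"fingers": 0.7,"x": 0,"y": 0,"z": 0,"roll": 0},{"fingers": 0.7,"x": 0,"y": 0,"z": 0,"roll": 0}]}}

```text
time: 18.68
ee_pos: [0.609, -0.2786, 0.2505]
tcp_rot: [-3.044, -0.772, 0.0]
wrist_force: [-0.2, 0.5, -0.9]
width: 0.778
grip_force: 29.9
```

```bash
python3 st.py;python3 - <<'E'
from m import *
b=snap("scene","pics/s5.png");a=snap("top","pics/t5.png");P=get_state()["ee_pos"]
for c,n in((a,"top"),(b,"scene")):
    pass
def ov(im,n,lst,u,v,w,h,k):
    o=cv2.resize(im[v:v+h,u:u+w],None,fx=k,fy=k,interpolation=2)
    for (x,y,z,r),col in lst:
        q=((proj(n,circ(x,y,z,r))+.5-[u,v])*k*8).astype(np.int32);cv2.polylines(o,[q],True,col,1,cv2.LINE_AA,3)
    return o
L=[((.6089,-.2829,.098,.034),(255,0,0)),((P[0],P[1],P[2]+.0295,.034),(0,255,0)),((P[0],P[1],P[2]-.0657,.019),(255,255,0))]
A=ov(b,"scene",L,150,160,80,80,5)
B=ov(cv2.cvtColor(cv2.imread("pics/s0.png"),4),"scene",L[:1],150,160,80,80,5)
cv2.imwrite("pics/c6.png",cv2.cvtColor(np.hstack([A,B]),4))
E
```

```text
18.68 [ 0.609  -0.2786  0.2505] r 0.5593 ang -83.4 phi -421.5 F [-0.21  0.48 -0.92] [-31.  25.  75.   0.  80.  31.] 0.778 29.9
```

View pics/c6.png

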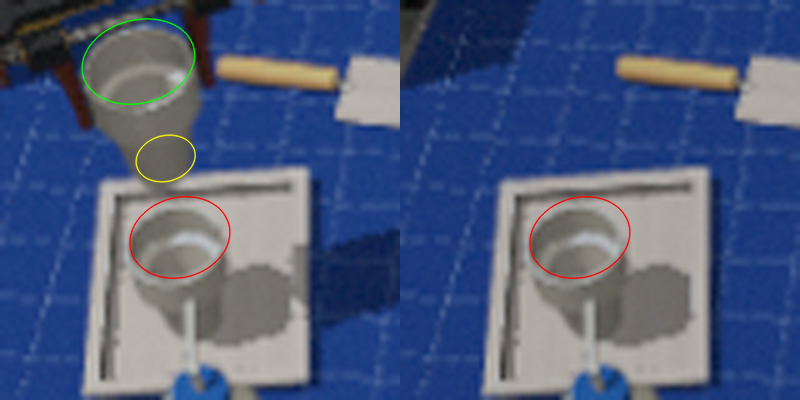

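The held cup hangs upright above the tray (rim around crop (143,68)), and the tray cup's rim is at crop (177,242). Both sit a little off the overlays in the same way, so this looks like camera bias. I'll compare the two numerically.

```bash
cat > cmpc.py <<'E'
from m import *
import sys
P=get_state()["ee_pos"]
for n in("scene","top"):
    grab_frame(n)
    for m in masks_of(n,"cup_tray_center"):
        r=m["region"];ys,xs=np.where(r);w=r.sum(1);rows=np.where(w>0)[0]
        print(n,round(float(m["score"]),2),np.round(m["rect"],1),[(int(y),int(np.where(r[y])[0].min()),int(np.where(r[y])[0].max())) for y in rows[::3]] if m["rect"][2]<45 else "")
    print("pred held",box(proj(n,circ(P[0],P[1],P[2]+.0295,.034))).round(1),"pred tray",box(proj(n,circ(.6089,-.2829,.098,.034))).round(1))
E
python3 cmpc.py; python3 st.py
```

```text
scene 0.73 [188.4 214.1  20.1  27.6] [(201, 182, 189), (204, 177, 192), (207, 175, 194), (210, 175, 195), (213, 175, 195), (216, 176, 194), (219, 178, 194), (222, 182, 194), (225, 185, 194)]
pred held [165.8 188.3 163.2 180.3] pred tray [175.4 195.4 198.8 215.1]
pred held [330.6 355.1 167.4 191.9] pred tray [323.4 344.8 177.1 198.4]
18.98 [ 0.6091 -0.2777  0.2509] r 0.5584 ang -83.4 phi -421.4 F [0.79 0.29 0.35] [-30.  25.  75.   0.  80.  31.] 0.784 29.9
```

Prediction and mask agree to under 1 px horizontally for the tray cup, so I'll correct 5 mm in y and start lowering.

{"api": "jog_arm", "payload": {"increments": [{"fingers": 0.7,"x": -2.4,"y": 4.4,"z": 0,"roll": 0},{"fingers": 0.7,"x": 0,"y": 0,"z": 16,"roll": 0},{"fingers": 0.7,"x": 0,"y": 0,"z": 20,"roll": 0},{"fingers": 0.7,"x": 0,"y": 0,"z": 20,"roll": 0},{"fingers": 0.7,"x": 0,"y": 0,"z": 15,"roll": 0},{"fingers": 0.7,"x": 0,"y": 0,"z": 8,"roll": 0},{"fingers": 0.7,"x": 0,"y": 0,"z": 6,"roll": 0},{"fingers": 0.7,"x": 0,"y": 0,"z": 6,"roll": 0},{"fingers": 0.7,"x": 0,"y": 0,"z": 6,"roll": 0},{"fingers": 0.7,"x": 0,"y": 0,"z": 6,"roll": 0},{"fingers": 0.7,"x": 0,"y": 0,"z": 6,"roll": 0},{"fingers": 0.7,"x": 0,"y": 0,"z": 6,"roll": 0},{"fingers": 0.7,"x": 0,"y": 0,"z": 6,"roll": 0},{"fingers": 0.7,"x": 0,"y": 0,"z": 0,"roll": 0},{"fingers": 0.7,"x": 0,"y": 0,"z": 0,"roll": 0}]}}

```text
time: 20.23
ee_pos: [0.6088, -0.2839, 0.1292]
tcp_rot: [-3.044, -0.773, 0.001]
wrist_force: [0.0, -0.5, -0.7]
width: 0.786
grip_force: 29.9
```

```bash
python3 st.py
```

```text
20.23 [ 0.6088 -0.2839  0.1292] r 0.5645 ang -83.5 phi -421.5 F [ 0.01 -0.5  -0.73] [-31.  31.  83.  -0.  66.  31.] 0.786 29.9
```

{"api": "jog_arm", "payload": {"increments": [{"fingers": 0.7,"x": 0,"y": 0,"z": 5,"roll": 0},{"fingers": 0.7,"x": 0,"y": 0,"z": 5,"roll": 0},{"fingers": 0.7,"x": 0,"y": 0,"z": 5,"roll": 0},{"fingers": 0.7,"x": 0,"y": 0,"z": 4,"roll": 0},{"fingers": 0.7,"x": 0,"y": 0,"z": 2,"roll": 0},{"fingers": 0.7,"x": 0,"y": 0,"z": 0,"roll": 0},{"fingers": 0.7,"x": 0,"y": 0,"z": 0,"roll": 0}]}}

```text
time: 20.82
ee_pos: [0.609, -0.2841, 0.1085]
tcp_rot: [-3.045, -0.773, 0.0]
wrist_force: [0.4, 0.4, -0.7]
width: 0.786
grip_force: 29.9
```

```bash
python3 st.py
```

```text
20.82 [ 0.609  -0.2841  0.1085] r 0.5647 ang -83.5 phi -421.5 F [ 0.41  0.43 -0.66] [-31.  33.  84.  -0.  64.  31.] 0.786 29.9
```

Free so far. I'll make the last 5 mm in 1 mm steps and watch for contact force.

{"api": "jog_arm", "payload": {"increments": [{"fingers": 0.7,"x": 0,"y": 0,"z": 1,"roll": 0},{"fingers": 0.7,"x": 0,"y": 0,"z": 1,"roll": 0},{"fingers": 0.7,"x": 0,"y": 0,"z": 1,"roll": 0},{"fingers": 0.7,"x": 0,"y": 0,"z": 1,"roll": 0},{"fingers": 0.7,"x": 0,"y": 0,"z": 0.5,"roll": 0},{"fingers": 0.7,"x": 0,"y": 0,"z": 0,"roll": 0}]}}

```text
time: 21.32
ee_pos: [0.6091, -0.2841, 0.1041]
tcp_rot: [3.045, 0.774, -0.0]
wrist_force: [0.2, 0.2, -0.1]
width: 0.783
grip_force: 29.9
```

```bash
python3 st.py
```

```text
21.32 [ 0.6091 -0.2841  0.1041] r 0.5647 ang -83.5 phi -61.5 F [ 0.23  0.24 -0.11] [-31.  33.  84.  -0.  63.  31.] 0.783 29.9
```

{"api": "jog_arm", "payload": {"increments": [{"fingers": 0.7,"x": 0,"y": 0,"z": 0.5,"roll": 0},{"fingers": 0.7,"x": 0,"y": 0,"z": 0.5,"roll": 0},{"fingers": 0.7,"x": 0,"y": 0,"z": 0,"roll": 0}]}}

```text
time: 21.57
ee_pos: [0.6093, -0.2841, 0.1037]
tcp_rot: [3.045, 0.773, 0.0]
wrist_force: [-0.4, -0.0, 4.0]
width: 0.788
grip_force: 29.9
```

```bash
python3 st.py
```

```text
21.57 [ 0.6093 -0.2841  0.1037] r 0.5648 ang -83.5 phi -61.5 F [-0.42 -0.04  4.05] [-31.  33.  84.  -0.  63.  31.] 0.788 29.9
```

Contact came at exactly the predicted height, so the cup is home. Release gently, rise and go toward the bench cup.

{"api": "jog_arm", "payload": {"increments": [{"fingers": 0.8,"x": 0,"y": 0,"z": 0,"roll": 0},{"fingers": 0.85,"x": 0,"y": 0,"z": 0,"roll": 0},{"fingers": 0.9,"x": 0,"y": 0,"z": 0,"roll": 0},{"fingers": 1,"x": 0,"y": 0,"z": 0,"roll": 0},{"fingers": 1,"x": 0,"y": 0,"z": 0,"roll": 0},{"fingers": 1,"x": 0,"y": 0,"z": -5,"roll": 0},{"fingers": 1,"x": 0,"y": 0,"z": -15,"roll": 0},{"fingers": 1,"x": 0,"y": 0,"z": -25,"roll": 0},{"fingers": 1,"x": 0,"y": 0,"z": -30,"roll": 0},{"fingers": 1,"x": 0,"y": 0,"z": -30,"roll": 0},{"fingers": 1,"x": 0,"y": 0,"z": -25,"roll": 0},{"fingers": 1,"x": 0.5,"y": -33,"z": 0,"roll": 0},{"fingers": 1,"x": 0.5,"y": -33,"z": 0,"roll": 0},{"fingers": 1,"x": 0.5,"y": -33,"z": 0,"roll": 0},{"fingers": 1,"x": 0.5,"y": -33,"z": 0,"roll": 0},{"fingers": 1,"x": 0.5,"y": -33,"z": 0,"roll": 0},{"fingers": 1,"x": 0.5,"y": -33,"z": 0,"roll": 0},{"fingers": 1,"x": 0.5,"y": -33,"z": 0,"roll": 0},{"fingers": 1,"x": 0.5,"y": -33,"z": 0,"roll": 0},{"fingers": 1,"x": 0,"y": 0,"z": 0,"roll": 0}]}}

```text
time: 23.23
ee_pos: [0.4827, -0.0457, 0.2332]
tcp_rot: [-3.041, -0.777, 0.003]
wrist_force: [-1.0, 1.1, -1.0]
width: 1.002
grip_force: 0.0
```

```bash
python3 st.py; python3 - <<'E'
from m import *
im=snap("top","pics/t6.png")
for m in masks_of("top","cup_tray_center"): print(round(float(m["score"]),2),np.round(m["rect"],1))
print(box(proj("top",circ(.6092,-.2841,.133,.034))))
im=snap("scene","pics/s6.png")
for m in masks_of("scene","cup_tray_center"): print(round(float(m["score"]),2),np.round(m["rect"],1))
print(box(proj("scene",circ(.6092,-.2841,.133,.034))))
E
```

```text
23.23 [ 0.4827 -0.0457  0.2332] r 0.3286 ang -100.9 phi -421.3 F [-1.02  1.14 -0.96] [-14.  11.  99.   0.  70.  48.] 1.002 0.0
[325.36065895 347.27054419 175.33510522 197.18734062]
0.45 [186.6 218.3  16.   19.8]
[173.05019829 193.46168969 192.58221416 209.05155622]
```

{"api": "jog_arm", "payload": {"increments": [{"fingers": 1,"x": 1,"y": -21.6,"z": 0,"roll": 0},{"fingers": 1,"x": 1,"y": -21.6,"z": 0,"roll": 0},{"fingers": 1,"x": 0,"y": -21.6,"z": 0,"roll": 0},{"fingers": 1,"x": 0,"y": 0,"z": 8,"roll": -7},{"fingers": 1,"x": 0,"y": 0,"z": 8,"roll": -7},{"fingers": 1,"x": 0,"y": 0,"z": 8,"roll": -7},{"fingers": 1,"x": 0,"y": 0,"z": 8,"roll": -7},{"fingers": 1,"x": 0,"y": 0,"z": 8,"roll": -7},{"fingers": 1,"x": 0,"y": 0,"z": 8,"roll": -7},{"fingers": 1,"x": 0,"y": 0,"z": 8,"roll": -7},{"fingers": 1,"x": 0,"y": 0,"z": 8,"roll": -7},{"fingers": 1,"x": 0,"y": 0,"z": 8,"roll": -7},{"fingers": 1,"x": 0,"y": 0,"z": 8,"roll": -7},{"fingers": 1,"x": 0,"y": 0,"z": 8,"roll": -7},{"fingers": 1,"x": 0,"y": 0,"z": 8,"roll": -7},{"fingers": 1,"x": 0,"y": 0,"z": 8,"roll": -6},{"fingers": 1,"x": 0,"y": 0,"z": 0,"roll": 0},{"fingers": 1,"x": 0,"y": 0,"z": 0,"roll": 0}]}}

```text
time: 24.93
ee_pos: [0.4581, 0.0068, 0.1289]
tcp_rot: [-1.612, -2.696, 0.001]
wrist_force: [0.1, 0.0, -0.1]
width: 1.0
grip_force: 0.0
```

```bash
python3 st.py
```

```text
24.93 [0.4581 0.0068 0.1289] r 0.2838 ang -107.8 phi -331.8 F [ 0.08  0.04 -0.11] [ -8.  16. 110.  -0.  54. -36.] 1.0 0.0
```

{"api": "jog_arm", "payload": {"increments": [{"fingers": 1,"x": 7,"y": -1.4,"z": 0,"roll": 0},{"fingers": 1,"x": 0,"y": 0,"z": 4,"roll": 0},{"fingers": 1,"x": 0,"y": 0,"z": 10,"roll": 0},{"fingers": 1,"x": 0,"y": 0,"z": 10,"roll": 0},{"fingers": 1,"x": 0,"y": 0,"z": 10,"roll": 0},{"fingers": 1,"x": 0,"y": 0,"z": 10,"roll": 0},{"fingers": 1,"x": 0,"y": 0,"z": 10,"roll": 0},{"fingers": 1,"x": 0,"y": 0,"z": 9,"roll": 0},{"fingers": 0.9,"x": 0,"y": 0,"z": 0,"roll": 0},{"fingers": 0.8,"x": 0,"y": 0,"z": 0,"roll": 0},{"fingers": 0.7,"x": 0,"y": 0,"z": 0,"roll": 0},{"fingers": 0.7,"x": 0,"y": 0,"z": 0,"roll": 0},{"fingers": 0.7,"x": 0,"y": 0,"z": 0,"roll": 0}]}}

```text
time: 26.02
ee_pos: [0.4533, 0.0131, 0.0667]
tcp_rot: [1.606, 2.699, 0.0]
wrist_force: [-0.5, -0.4, -0.1]
width: 0.769
grip_force: 29.9
```

```bash
python3 st.py
```

```text
26.02 [0.4533 0.0131 0.0667] r 0.2793 ang -109.2 phi 28.5 F [-0.53 -0.37 -0.1 ] [ -7.  21. 114.  -0.  45. -36.] 0.769 29.9
```

Gripped. Open, turn back 90 degrees and re-grip, which centres the cup the other way and gives the heading for the tray.

{"api": "jog_arm", "payload": {"increments": [{"fingers": 1,"x": 0,"y": 0,"z": 0,"roll": 0},{"fingers": 1,"x": 0,"y": 0,"z": 0,"roll": 0},{"fingers": 1,"x": 0,"y": 0,"z": 0,"roll": 0},{"fingers": 1,"x": 0,"y": 0,"z": 0,"roll": 7},{"fingers": 1,"x": 0,"y": 0,"z": 0,"roll": 7},{"fingers": 1,"x": 0,"y": 0,"z": 0,"roll": 7},{"fingers": 1,"x": 0,"y": 0,"z": 0,"roll": 7},{"fingers": 1,"x": 0,"y": 0,"z": 0,"roll": 7},{"fingers": 1,"x": 0,"y": 0,"z": 0,"roll": 7},{"fingers": 1,"x": 0,"y": 0,"z": 0,"roll": 7},{"fingers": 1,"x": 0,"y": 0,"z": 0,"roll": 7},{"fingers": 1,"x": 0,"y": 0,"z": 0,"roll": 7},{"fingers": 1,"x": 0,"y": 0,"z": 0,"roll": 7},{"fingers": 1,"x": 0,"y": 0,"z": 0,"roll": 7},{"fingers": 1,"x": 0,"y": 0,"z": 0,"roll": 7},{"fingers": 1,"x": 0,"y": 0,"z": 0,"roll": 6},{"fingers": 0.9,"x": 0,"y": 0,"z": 0,"roll": 0},{"fingers": 0.8,"x": 0,"y": 0,"z": 0,"roll": 0},{"fingers": 0.7,"x": 0,"y": 0,"z": 0,"roll": 0},{"fingers": 0.7,"x": 0,"y": 0,"z": 0,"roll": 0}]}}

```text
time: 27.68
ee_pos: [0.453, 0.0132, 0.0662]
tcp_rot: [3.044, 0.777, 0.0]
wrist_force: [-0.1, 0.4, -0.2]
width: 0.775
grip_force: 29.8
```

```bash
python3 st.py
```

```text
27.68 [0.453  0.0132 0.0662] r 0.2794 ang -109.2 phi -61.4 F [-0.11  0.4  -0.19] [ -7.  21. 114.  -0.  45.  54.] 0.775 29.8
```

{"api": "jog_arm", "payload": {"increments": [{"fingers": 0.7,"x": 0,"y": 0,"z": -5,"roll": 0},{"fingers": 0.7,"x": 0,"y": 0,"z": -20,"roll": 0},{"fingers": 0.7,"x": 0,"y": 0,"z": -32,"roll": 0},{"fingers": 0.7,"x": 0,"y": 0,"z": -32,"roll": 0},{"fingers": 0.7,"x": 0,"y": 0,"z": -32,"roll": 0},{"fingers": 0.7,"x": 0,"y": 0,"z": -32,"roll": 0},{"fingers": 0.7,"x": 0,"y": 0,"z": -31,"roll": 0},{"fingers": 0.7,"x": -0.4,"y": 14,"z": 0,"roll": 0},{"fingers": 0.7,"x": -0.4,"y": 28,"z": 0,"roll": 0},{"fingers": 0.7,"x": -0.4,"y": 28,"z": 0,"roll": 0},{"fingers": 0.7,"x": -0.4,"y": 28,"z": 0,"roll": 0},{"fingers": 0.7,"x": -0.4,"y": 28,"z": 0,"roll": 0},{"fingers": 0.7,"x": -0.4,"y": 28,"z": 0,"roll": 0},{"fingers": 0.7,"x": -0.4,"y": 28,"z": 0,"roll": 0},{"fingers": 0.7,"x": -0.4,"y": 28,"z": 0,"roll": 0},{"fingers": 0.7,"x": -0.4,"y": 28,"z": 0,"roll": 0},{"fingers": 0.7,"x": -0.4,"y": 28,"z": 0,"roll": 0},{"fingers": 0.7,"x": -0.4,"y": 28,"z": 0,"roll": 0},{"fingers": 0.7,"x": -0.4,"y": 28,"z": 0,"roll": 0},{"fingers": 0.7,"x": -0.4,"y": 14,"z": 0,"roll": 0}]}}

```text
time: 29.35
ee_pos: [0.6096, -0.2875, 0.25]
tcp_rot: [3.044, 0.773, 0.0]
wrist_force: [0.2, 0.2, -0.5]
width: 0.778
grip_force: 29.8
```

{"api": "jog_arm", "payload": {"increments": [{"fingers": 0.7,"x": 0,"y": 0,"z": 0,"roll": 0},{"fingers": 0.7,"x": 0,"y": 0,"z": 0,"roll": 0}]}}

```text
time: 29.52
ee_pos: [0.6083, -0.2847, 0.2497]
tcp_rot: [-3.044, -0.773, 0.001]
wrist_force: [-0.8, -0.0, -0.5]
width: 0.776
grip_force: 29.8
```

```bash
python3 st.py; python3 cmpc.py
```

```text
29.52 [ 0.6083 -0.2847  0.2497] r 0.5652 ang -83.6 phi -421.5 F [-0.84 -0.04 -0.5 ] [-31.  25.  75.   0.  80.  31.] 0.776 29.8
scene 0.59 [187.3 218.7  19.2  20.2] [(211, 194, 194), (214, 176, 194), (217, 177, 194), (220, 178, 194), (223, 182, 194), (226, 184, 193)]
pred held [163.6 186.  163.1 180.2] pred tray [175.4 195.4 198.8 215.1]
top 0.41 [317.8 144.8  23.8  22.6] [(132, 314, 319), (135, 309, 324), (138, 307, 327), (141, 307, 328), (144, 305, 327), (147, 304, 326), (150, 304, 324), (153, 305, 323), (156, 308, 320), (159, 313, 316)]
pred held [333.2 357.7 167.8 192.2] pred tray [323.4 344.8 177.1 198.4]
```

Within 1 mm of the release point. Lowering.

{"api": "jog_arm", "payload": {"increments": [{"fingers": 0.7,"x": 1,"y": 0,"z": 15,"roll": 0},{"fingers": 0.7,"x": 0,"y": 0,"z": 15,"roll": 0},{"fingers": 0.7,"x": 0,"y": 0,"z": 10,"roll": 0},{"fingers": 0.7,"x": 0,"y": 0,"z": 6,"roll": 0},{"fingers": 0.7,"x": 0,"y": 0,"z": 6,"roll": 0},{"fingers": 0.7,"x": 0,"y": 0,"z": 6,"roll": 0},{"fingers": 0.7,"x": 0,"y": 0,"z": 6,"roll": 0},{"fingers": 0.7,"x": 0,"y": 0,"z": 6,"roll": 0},{"fingers": 0.7,"x": 0,"y": 0,"z": 6,"roll": 0},{"fingers": 0.7,"x": 0,"y": 0,"z": 6,"roll": 0},{"fingers": 0.7,"x": 0,"y": 0,"z": 6,"roll": 0},{"fingers": 0.7,"x": 0,"y": 0,"z": 6,"roll": 0},{"fingers": 0.7,"x": 0,"y": 0,"z": 5,"roll": 0},{"fingers": 0.7,"x": 0,"y": 0,"z": 3,"roll": 0},{"fingers": 0.7,"x": 0,"y": 0,"z": 0,"roll": 0},{"fingers": 0.7,"x": 0,"y": 0,"z": 0,"roll": 0}]}}

```text
time: 31.05
ee_pos: [0.6095, -0.284, 0.148]
tcp_rot: [-3.045, -0.773, 0.0]
wrist_force: [-1.4, -1.2, -0.5]
width: 0.779
grip_force: 29.8
```

```bash
python3 st.py
```

```text
31.05 [ 0.6095 -0.284   0.148 ] r 0.5647 ang -83.4 phi -421.5 F [-1.38 -1.15 -0.47] [-31.  30.  82.  -0.  68.  31.] 0.779 29.8
```

{"api": "jog_arm", "payload": {"increments": [{"fingers": 0.7,"x": 0,"y": 0,"z": 2,"roll": 0},{"fingers": 0.7,"x": 0,"y": 0,"z": 2,"roll": 0},{"fingers": 0.7,"x": 0,"y": 0,"z": 1,"roll": 0},{"fingers": 0.7,"x": 0,"y": 0,"z": 1,"roll": 0},{"fingers": 0.7,"x": 0,"y": 0,"z": 1,"roll": 0},{"fingers": 0.7,"x": 0,"y": 0,"z": 1,"roll": 0},{"fingers": 0.7,"x": 0,"y": 0,"z": 0.5,"roll": 0},{"fingers": 0.7,"x": 0,"y": 0,"z": 0,"roll": 0}]}}

```text
time: 31.72
ee_pos: [0.6096, -0.284, 0.1398]
tcp_rot: [-3.045, -0.773, -0.0]
wrist_force: [-0.6, 0.8, 0.6]
width: 0.777
grip_force: 29.8
```

```bash
python3 st.py
```

```text
31.72 [ 0.6096 -0.284   0.1398] r 0.5647 ang -83.4 phi -421.5 F [-0.61  0.83  0.61] [-31.  31.  82.   0.  67.  31.] 0.777 29.8
```

{"api": "jog_arm", "payload": {"increments": [{"fingers": 0.7,"x": 0,"y": 0,"z": 0.5,"roll": 0},{"fingers": 0.7,"x": 0,"y": 0,"z": 0.5,"roll": 0},{"fingers": 0.7,"x": 0,"y": 0,"z": 0,"roll": 0}]}}

```text
time: 31.97
ee_pos: [0.6098, -0.284, 0.1396]
tcp_rot: [3.045, 0.773, 0.001]
wrist_force: [-1.9, 1.4, 5.7]
width: 0.779
grip_force: 29.8
```

```bash
python3 st.py
```

```text
31.97 [ 0.6098 -0.284   0.1396] r 0.5647 ang -83.4 phi -61.5 F [-1.94  1.4   5.65] [-31.  31.  82.   0.  67.  31.] 0.779 29.8
```

Contact came at the expected height (0.139), so I'll release and retreat.

{"api": "jog_arm", "payload": {"increments": [{"fingers": 0.8,"x": 0,"y": 0,"z": 0,"roll": 0},{"fingers": 0.85,"x": 0,"y": 0,"z": 0,"roll": 0},{"fingers": 0.9,"x": 0,"y": 0,"z": 0,"roll": 0},{"fingers": 1,"x": 0,"y": 0,"z": 0,"roll": 0},{"fingers": 1,"x": 0,"y": 0,"z": 0,"roll": 0},{"fingers": 1,"x": 0,"y": 0,"z": -5,"roll": 0},{"fingers": 1,"x": 0,"y": 0,"z": -15,"roll": 0},{"fingers": 1,"x": 0,"y": 0,"z": -30,"roll": 0},{"fingers": 1,"x": 0,"y": 0,"z": -30,"roll": 0},{"fingers": 1,"x": 0,"y": 0,"z": -25,"roll": 0},{"fingers": 1,"x": 0,"y": -30,"z": 0,"roll": 0},{"fingers": 1,"x": 0,"y": -30,"z": 0,"roll": 0},{"fingers": 1,"x": 0,"y": -30,"z": 0,"roll": 0},{"fingers": 1,"x": 0,"y": -30,"z": 0,"roll": 0},{"fingers": 1,"x": 0,"y": -30,"z": 0,"roll": 0},{"fingers": 1,"x": 0,"y": -30,"z": 0,"roll": 0},{"fingers": 1,"x": 0,"y": -30,"z": 0,"roll": 0},{"fingers": 1,"x": 0,"y": -30,"z": 0,"roll": 0},{"fingers": 1,"x": 0,"y": 0,"z": 0,"roll": 0},{"fingers": 1,"x": 0,"y": 0,"z": 0,"roll": 0}]}}

```text
time: 33.63
ee_pos: [0.4945, -0.0721, 0.2443]
tcp_rot: [3.044, 0.776, 0.001]
wrist_force: [0.9, -0.1, -0.3]
width: 1.003
grip_force: 0.0
```

```bash
python3 st.py; python3 - <<'E'
from m import *
for n in("top","scene"):
    g=grab_frame(n).astype(int)
    for m in masks_of(n,"cup_tray_center"):
        if m["rect"][2]<45: print(n,round(float(m["score"]),2),np.round(m["rect"],1))
    for z in(.168,.098): print("pred",z,box(proj(n,circ(.6095,-.284,z,.034))).round(1))
    u,v=proj(n,[.6095,-.284,.168])[0].round().astype(int)
    b=g[v-16:v+(17 if n=="top" else 33),u-15:u+16]
    # blue mat/white maps: grey brightness, coarse
    for r in b.sum(2)//77: print("".join("%x"%min(15,k+5 if 0 else k) for k in r))
E
```

```text
33.63 [ 0.4945 -0.0721  0.2443] r 0.3528 ang -98.2 phi -61.4 F [ 0.91 -0.13 -0.32] [-16.  11.  97.  -0.  72.  45.] 1.003 0.0
top 0.16 [182.3 146.4  26.5  29.6]
pred 0.168 [327.  349.5 173.5 195.9]
pred 0.098 [323.7 345.1 176.9 198.2]
3333333333444444555667777764434
3333344444556667777778888874433
4444556677777778888877778875433
6777777788888777777654447875443
7888887777776554444444337886433
7777775544445677777775437886443
5444444677765444456775436786443
6777777776443333333466434787443
7888888765444445543235543787543
8888877755444445554323454788543
8888777776433333455443344788644
8887678753222222334553236788654
8876677642222222223454335788744
8754676422222222223455434678754
7644675322322222222345533788754
7534664344443322222335533678854
4334664455555432222334543678864
3223664555555533233334543667864
3223665555555543333334543657874
3223576555555554333334544647875
3222476555555553333335446547875
3222366555555553333345446437885
3222246655555543333455465437886
3222224665555433334554565436786
3322223466554433345555775434787
4332222246666666765667887533787
4432222223467777767767887543788
44
[... 1168 characters left out ...]
5664354444444444433333333466
2235664454444444444433333433466
2235663455544444444433444333466
2346663445544444444444454333466
2346663445555544444454543333466
2236662445456555444554333333356
2246663456444455544443333333356
2246663455444444444443333333346
2346663445554444444443333333345
2246663466655444444443333333344
2346653466555554444444334333334
2356653466644555444444333333344
2356643566654445444444333333444
2366633566654444444444333333444
2366634566665444444444443333344
2366634566666544444445533333344
2366624566666655444446633333344
2366624566666666444446633333344
2466634566666666543346633333344
2466634566666666653346633333444
2466534566666666664346633333444
3466434666666666665446633334444
```

```bash
python3 -c "
from plant import *
print(hand_in())"
```

```text
the job is handed in; nothing more can be done
None
```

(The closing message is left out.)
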